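# Lock the rinse-pressure regulator's ring with a hold-back spanner

## Robot

A 6-joint arm with a two-finger parallel gripper is mounted at the origin on the work surface. World frame = base frame: x ahead of the robot, y to its left, z up, the work surface at z = 0. Lengths are in mm, angles in rad, forces in N, time in s.
With the tool pointing down it reaches from about 275 to 750 mm from the base axis. Payload 10.2 kg.
Tool frame: the origin (TCP) lies midway between the tips of the shut fingers; the grasp point (between the pads) lies 19 mm behind it; z points along the fingers, y is the line along which they close (so a half turn about z gives the same grasp; the last joint's range is limited). The gripper opens to 85 mm and grips with 20 to 120 N. Pads are 22 mm wide; open, the fingers measure 114 mm over their backs; the gripper's body (76 mm by 85 mm) begins 54 mm behind the grasp point. The pads swing forward as they close: fully open they stand 13 mm farther back than shut.
Start: joints at [0.937, 0.313, 1.498, -0, 1.331, -0.223], TCP at [209.668, 481.321, 208.994] pointing down, gripper open.
Joint ranges: [-2.94, 2.94], [-0.97, 2.17], [0.19, 2.56], [-1.23, 4.37], [0.02, 3.11], [-2.88, 2.88]. Speed limits (rad/s): [2.39, 2.39, 3.01, 3.14, 3.14, 3.14].

## Interface

Orientations are given as a unit quaternion [w, x, y, z].
In Python, from rig import sense, capture, finish_job, find_in, place_of gives the robot as it stands. The module is installed in compiled form; this text tells all that it offers.
- The arm moves only by the shell command python3 -m jog 'ROWS' [FORCE]. ROWS is JSON, a list of rows, each an object of numbers: "tx", "ty", "tz": the shift along the tool's x, y, z in mm; "ax", "ay", "az": the turn, a rotation vector about the tool's x, y, z in rad; "jaw": the closure, from -1 (fully open) to 1 (shut), so that 0 is half open. In form: [{"tx": .., "ty": .., "tz": .., "ax": .., "ay": .., "az": .., "jaw": ..}, ...]. A call has 1 to 5 rows; each row shifts and turns the commanded pose from where the row before left it, along the tool's axes as they then stand; what a row does not reach is not made up. A row lasts 1/8 s, in which the tool goes at most 62.5 mm and 10.7 degrees, less where a joint would pass 70% of its speed; a pose out of reach is approached as far as the arm can. A call with a gripper value outside its range is refused whole. The fingers move at their own pace and stop on an object; FORCE is the grip in N (left out, the last holds). Time passes only in rows, so rows that do not move let the fingers close. It gives the time, the measured TCP pose, the force, the opening and the grip force at its end, in the units of the state.
- sense(): the state, without advancing time (a new reading comes with each control period).
- capture(name): name is "side" or "top" or "wrist"; returns a dict with "color" (384x512x3 uint8, red, green, blue), "depth" (384x512 float32, mm along the optical axis (not along the pixel's ray), 0 where there is no reading), "fx", "fy", "cx", "cy" (pixels), "camera_from_world" (4x4, takes a point from world to camera coordinates); the wrist camera has in their place "mount" (4x4, takes a point from camera to tool coordinates, whose origin is the TCP and whose axes are the flange's). Camera axes: x right, y up, looking along -z (the intrinsics and any distortion apply to the point x, -y, -z); pixel columns grow to the right and rows downward; lengths in mm; the calibration is good to about 2 mm. A picture is of the moment at which its call begins: read the wrist's pose just before it.
- finish_job(): hands the job in; it is judged then, once.
Trained networks look in the newest picture that a camera, given by its name, has taken for a name from the list of things; names that differ only in an ending like _2 or _b are one class to them, and where a whole thing is asked for, a point or a joint stands for the part that bears it (a point fixed in the world has none). Each returns a list of dicts, best first, with "conf" (0 to 1); they miss things now and then, are a little off and sometimes report something else, mostly with a low value. They report only what shows in the picture. A call takes as long as a camera call. They do not tell look-alikes from the thing itself.
- find_in(query, camera): "centre" ([column, row] in pixels, amid what is visible of it).
- place_of(query, camera): "centre" ([column, row] in pixels: a listed point, or the origin of a listed thing).
The state is a dict: "time_s": time; "joints": joint angles; "dq": joint speeds; "tau": joint torques, N m; "eef_pos": TCP position; "ee_rot": TCP orientation; "force": force on the tool from outside, world axes, zero at the start; "wrist_torque": the same for the moment, N m; "grip_width": opening from 0.0 (shut) to 1.0 (fully open); "grip_force": force on a finger pad.
Only numpy, scipy, OpenCV 4.12 (cv2) and the standard library are available. Lean on these libraries where they do the work, as an engineer would, in place of code of your own. Each camera call takes 0.05 s, during which the arm holds its last target. There are 200 camera calls.

## Task

The rinse-line pressure regulator on the drainboard is already set, but its knurled lock ring is loose and drags the adjusting barrel round with it. Slip the thin open-end spanner down over the barrel's two flats, with its handle lying on the union nut of the plugged steel riser so that the riser (never the gauge) stops it from swinging clockwise; then turn the lock ring clockwise, seen from above, down onto the housing and nip it up firmly without forcing it, the barrel keeping its setting. Then lift the spanner off and lay it flat on the drainboard clear of the regulator, leaving everything else undisturbed.

Things in the scene. Friction and masses are not known exactly. Their poses are not given: they have to be found in the camera images.
- valve: the regulator set, fixed: plate 90 x 360 x 6 mm, 22 mm pipe along the plate's y (axis 32 mm up), brass regulator upright in its middle. Origin: centre of the plate's underside, on the axis of regulator, barrel and ring; z up. Housing 46 mm in diameter (53 mm below 58 mm height), its top 72 mm up. Tees 120 mm either side along y carry riser and gauge: either may be on either side.
- barrel_seat (a point): point on the barrel's axis at the top of its collar, 94 mm above the drainboard, where the spanner's underside rests. x: along the barrel's two flats, so along the fitted spanner (either way round); z up. Flats 24 mm apart and 25 mm long rise 12 mm above it, then taper in at 45 degrees for 3 mm; the barrel ends 17.5 mm above it. Collar 38 mm in diameter, 5 mm thick.
- barrel (a joint): angle of the adjusting barrel, rad, growing clockwise seen from above; near 0 is the present setting, which must stay within 0.28 of 0. It turns under about 0.12 N m, less than the drag of the ring. With the spanner's handle against the riser it stops at about 0.08 to 0.2 (play of the jaws included).
- lock_ring: knurled aluminium lock ring, 58 mm in diameter, 15 mm tall; origin on its axis 72 mm above the drainboard, ring from 72.8 to 87.8 mm (fixed height). x: along the scribed line on its rim. Clockwise from above tightens: loose, the line is 0.4 to 1.3 rad anticlockwise of barrel_seat's x; home, within 0.3 rad of it, varying: feel for it. Drag 0.3 N m; firm is 0.9 to 1.5 N m, over 1.9 is forcing.
- riser: plugged steel riser on one tee: pipe 21 mm in diameter up to 120 mm, a small square plug head to 130 mm, and below it a union nut 54 mm in diameter whose flat top is 94 mm above the drainboard, level with barrel_seat. Fixed; origin at the drainboard's level below its axis.
- gauge: pressure gauge on the other tee: brass stem, round steel case 52 mm in diameter and 24 mm thick, its axis level, from 73 to 125 mm above the drainboard. Fixed, delicate; origin at the drainboard's level below its axis.
- spanner_jaw (a point): centre of the spanner's jaws on its underside; x along the handle away from the jaws, z out of the upper face (both faces alike). Thin steel open-end spanner, 8 mm thick, 0.16 kg: jaws 25.2 mm apart, head 41 mm wide and reaching 14 mm ahead of this point, handle 18 mm wide from x = 30 to 180 mm, centre of mass near x = 70 mm. Lies flat on the drainboard at the start.
- spanner_grip (a point): point on the spanner's handle 62 mm from the jaws' centre, at mid thickness: a good place to grip it.
- spanner_rest (a point): point on the spanner's handle 120 mm from the jaws' centre: the part that lies beside the riser, on its union nut.
- spanner: the same spanner, origin as spanner_jaw.
- tape_roll: white roll 54 mm in diameter, 14 mm tall, loose, to be left alone; origin under its centre.
- nipple: loose brass pipe nipple 42 mm tall, 32 mm in diameter, upright, to be left alone; origin under its centre.
- mug: white mug 82 mm in diameter, 95 mm tall, to be left alone; origin under its centre.
- driver: loose screwdriver, to be left alone.
- ratchet: loose 240 mm wrench, larger than the spanner, to be left alone.
- sprayer: trigger spray bottle 76 mm in diameter, 235 mm tall, to be left alone; origin under its centre.
Mind the look-alikes: they are no part of the job. What is shaped like the spanner but brown or purple is not meant.

How it is judged:
By the outcome, as a careful person would: the job done as asked, in the order asked, and still so for the second after the job is handed in, with the robot touching nothing.
It also fails if it takes over 72 s, if anything falls off the work surface, if the arm or the gripper's body presses on something with over 40 N, if the wrist force passes 120 N, or if a joint passes its speed limit or range.

## Working session

There is one attempt and no reset: what is moved stays moved. The work goes in short steps, Python scripts to look and compute and a shell command to move; the robot and the scene stay as the last step left them, time stands still between calls to the robot, and variables do not carry over. Pictures are saved under pics/ and viewed, at most 10 in all, crops included, and the job is handed in when it is done.

```bash
mkdir -p pics
cat > h.py <<'E'
import numpy as np, cv2, json
from rig import sense, capture, finish_job, find_in, place_of
from scipy.spatial.transform import Rotation as R
def tool():
    s=sense(); q=s["ee_rot"]; T=np.eye(4); T[:3,:3]=R.from_quat([q[1],q[2],q[3],q[0]]).as_matrix(); T[:3,3]=s["eef_pos"]; return T
def cap(n):
    T=tool(); c=capture(n)
    c["w"]=T@np.array(c["mount"]) if n=="wrist" else np.linalg.inv(np.array(c["camera_from_world"]))
    return c
def ray(c,p):
    d=np.array([(p[0]-c["cx"])/c["fx"],-(p[1]-c["cy"])/c["fy"],-1.])
    return c["w"][:3,3], c["w"][:3,:3]@d
def atz(c,p,z):
    o,d=ray(c,p); return o+d*(z-o[2])/d[2]
def atdepth(c,p):
    o,d=ray(c,p); u,v=int(round(p[0])),int(round(p[1])); return o+d*float(c["depth"][v,u])
def proj(c,P):
    q=np.linalg.inv(c["w"])@np.append(P,1); return np.array([c["cx"]+c["fx"]*q[0]/-q[2], c["cy"]-c["fy"]*q[1]/-q[2]])
def save(c,n,box=None,k=1):
    im=c["color"][:,:,::-1]
    if box: im=im[box[1]:box[3],box[0]:box[2]]
    if k!=1: im=cv2.resize(im,None,fx=k,fy=k,interpolation=cv2.INTER_CUBIC)
    cv2.imwrite("pics/"+n,im)
E
python3 - <<'E'
from h import *
c=cap("top"); save(c,"top.png",k=1.5)
print(c.keys(), c["w"].round(2).tolist(), c["fx"])
Z=dict(valve=0,barrel_seat=94,lock_ring=72,riser=0,gauge=0,spanner_jaw=0,spanner_grip=4,spanner_rest=4,tape_roll=0,nipple=0,mug=0,driver=0,ratchet=0,sprayer=0)
for n,z in Z.items():
    for r in place_of(n,"top")[:4]: print(n,np.round(r["conf"],2),np.round(r["centre"]),atz(c,r["centre"],z).round(0)[:2])
E
```

```text
dict_keys(['color', 'depth', 'fx', 'fy', 'cx', 'cy', 'camera_from_world', 'w']) [[-0.02, 0.99, -0.11, 380.91], [-1.0, -0.02, -0.0, -30.86], [-0.01, 0.11, 0.99, 1469.4], [0.0, 0.0, 0.0, 1.0]] 478.62368355068276
valve 0.85 [197. 186.] [576. 143.]
valve 0.34 [197. 183.] [587. 143.]
barrel_seat 0.73 [195. 181.] [579. 137.]
lock_ring 0.74 [196. 184.] [575. 137.]
lock_ring 0.2 [204. 124.] [756. 112.]
riser 0.82 [160. 185.] [582. 255.]
gauge 0.56 [237. 184.] [581.  17.]
spanner_jaw 0.95 [340. 277.] [ 290. -288.]
spanner_jaw 0.79 [223. 264.] [335.  66.]
spanner_jaw 0.61 [329. 235.] [ 418. -259.]
spanner_grip 0.94 [322. 209.] [ 497. -242.]
spanner_grip 0.75 [242. 250.] [378.   7.]
spanner_grip 0.72 [361. 275.] [ 293. -352.]
spanner_rest 0.89 [377. 270.] [ 308. -399.]
spanner_rest 0.87 [320. 191.] [ 551. -238.]
spanner_rest 0.81 [249. 234.] [424. -15.]
tape_roll 0.7 [288. 133.] [ 738. -146.]
nipple 0.47 [301. 237.] [ 414. -174.]
mug 0.88 [260. 136.] [732. -55.]
driver 0.8 [155. 263.] [343. 271.]
ratchet 0.94 [201. 126.] [768. 128.]
ratchet 0.35 [322. 211.] [ 492. -241.]
sprayer 0.96 [153. 136.] [739. 280.]
```

View pics/top.png

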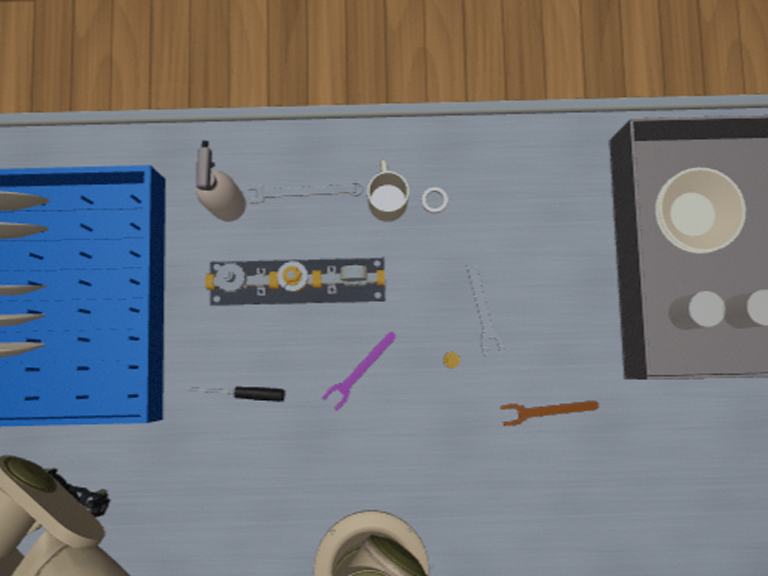

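```bash
cat >> h.py <<'E'
def to(x,y,z,yaw=None):
    "shift in the tool axes after turning tool x to yaw (mod pi)"
    T=tool(); A=T[:3,:3]; cur=np.arctan2(A[1,0],A[0,0]); out=""
    if yaw is not None:
        d=(yaw-cur+np.pi/2)%np.pi-np.pi/2   # world ccw turn; tool z down -> az=-d
        A=R.from_rotvec([0,0,d]).as_matrix()@A; out="az %.3f (j6 %.2f) "%(-d,sense()["joints"][5])
    t=A.T@(np.array([x,y,z])-T[:3,3])
    print(out,"t",t.round(1),"curyaw %.3f"%cur,"tcp",T[:3,3].round(1),"tilt",T[:3,2].round(3))
E
python3 - <<'E'
from h import *
c=cap("top"); save(c,"crop.png",(270,150,420,300),4)
for p in [(490/1.5,340/1.5),(470/1.5,266/1.5),(322,209)]: print(atz(c,p,4).round(1))
for n in ["spanner_jaw","spanner_grip","spanner_rest","barrel_seat","riser","gauge"]:
    pass
c2=cap("side")
for n,z in dict(barrel_seat=94,lock_ring=72,riser=0,gauge=0,spanner_jaw=0,spanner_grip=4,spanner_rest=4).items():
    for r in place_of(n,"side")[:3]: print(n,np.round(r["conf"],2),np.round(r["centre"]),atz(c2,r["centre"],z).round(0)[:2])
to(440,-250,260,0.1)
print(tool().round(2))
E
```

```text
[ 442.5 -253.5    4. ]
[ 595.6 -218.4    4. ]
[ 496.9 -241.3    4. ]
barrel_seat 0.66 [247. 158.] [573. 144.]
lock_ring 0.54 [249. 165.] [577. 138.]
riser 0.68 [238. 169.] [578. 250.]
gauge 0.48 [324. 211.] [733. -55.]
spanner_jaw 0.73 [248. 289.] [ 435. -263.]
spanner_jaw 0.72 [188. 315.] [ 296. -291.]
spanner_jaw 0.72 [174. 215.] [333.  61.]
spanner_grip 0.9 [197. 335.] [ 302. -348.]
spanner_grip 0.86 [196. 219.] [385.  18.]
spanner_grip 0.8 [268. 275.] [ 490. -241.]
spanner_rest 0.92 [207. 356.] [ 308. -398.]
spanner_rest 0.8 [213. 222.] [423.  -8.]
spanner_rest 0.62 [292. 268.] [ 551. -240.]
az -0.511 (j6 -0.22)  t [-156.1 -750.7  -51. ] curyaw 2.731 tcp [209.7 481.3 209. ] tilt [ 0.  0. -1.]
[[-9.2000e-01  4.0000e-01  0.0000e+00  2.0970e+02]
 [ 4.0000e-01  9.2000e-01  0.0000e+00  4.8133e+02]
 [ 0.0000e+00  0.0000e+00 -1.0000e+00  2.0902e+02]
 [ 0.0000e+00  0.0000e+00  0.0000e+00  1.0000e+00]]
```

View pics/crop.png

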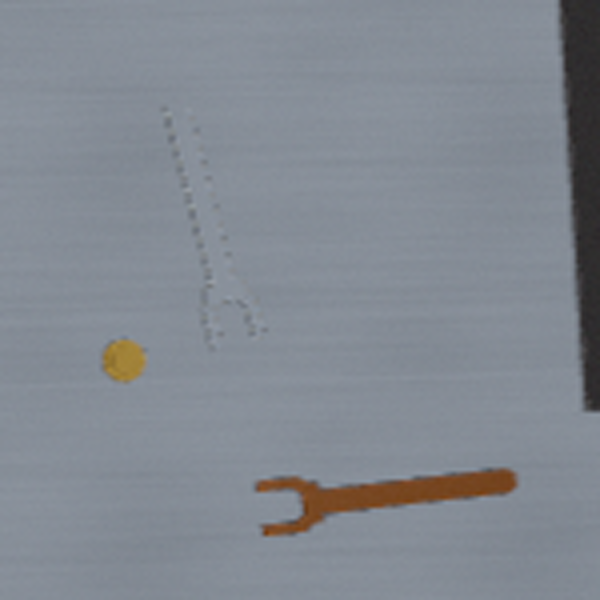

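The steel spanner (crop: jaws at (235,315), tail at (178,108)) is the one meant. The purple one at top px (243,247) and the brown one at (366,275) are coloured look-alikes, and the ratchet at (203,127) is 240 mm long. Next I go above the spanner.

```bash
cat >> h.py <<'E'
def plan(x,y,z,d,n):
    "n equal rows to the target while turning d rad ccw (world); prints rows"
    T=tool(); A=T[:3,:3]; s=(np.array([x,y,z])-T[:3,3])/n
    for i in range(n):
        t=A.T@s; print('{"tx":%.1f,"ty":%.1f,"tz":%.1f,"az":%.3f}'%(*t,-d/n),end=",\n" if i%5==4 else ",")
        A=R.from_rotvec([0,0,d/n]).as_matrix()@A
    print()
E
python3 -c "
from h import *
plan(494,-243,240,-2.53,15)"
```

```text
{"tx":-36.7,"ty":-36.7,"tz":-2.1,"az":0.169},{"tx":-42.3,"ty":-30.0,"tz":-2.1,"az":0.169},{"tx":-46.7,"ty":-22.5,"tz":-2.1,"az":0.169},{"tx":-49.9,"ty":-14.3,"tz":-2.1,"az":0.169},{"tx":-51.6,"ty":-5.8,"tz":-2.1,"az":0.169},
{"tx":-51.8,"ty":3.0,"tz":-2.1,"az":0.169},{"tx":-50.6,"ty":11.6,"tz":-2.1,"az":0.169},{"tx":-47.9,"ty":19.9,"tz":-2.1,"az":0.169},{"tx":-43.9,"ty":27.7,"tz":-2.1,"az":0.169},{"tx":-38.6,"ty":34.7,"tz":-2.1,"az":0.169},
{"tx":-32.2,"ty":40.7,"tz":-2.1,"az":0.169},{"tx":-24.9,"ty":45.5,"tz":-2.1,"az":0.169},{"tx":-16.9,"ty":49.0,"tz":-2.1,"az":0.169},{"tx":-8.5,"ty":51.2,"tz":-2.1,"az":0.169},{"tx":0.2,"ty":51.9,"tz":-2.1,"az":0.169},
```

```bash
python3 -m jog '[{"tx":-37,"ty":-37,"tz":-2,"az":0.169,"jaw":-1},{"tx":-42,"ty":-30,"tz":-2,"az":0.169,"jaw":-1},{"tx":-47,"ty":-22,"tz":-2,"az":0.169,"jaw":-1},{"tx":-50,"ty":-14,"tz":-2,"az":0.169,"jaw":-1},{"tx":-52,"ty":-6,"tz":-2,"az":0.169,"jaw":-1}]'
python3 -m jog '[{"tx":-52,"ty":3,"tz":-2,"az":0.169},{"tx":-51,"ty":12,"tz":-2,"az":0.169},{"tx":-48,"ty":20,"tz":-2,"az":0.169},{"tx":-44,"ty":28,"tz":-2,"az":0.169},{"tx":-39,"ty":35,"tz":-2,"az":0.169}]'
python3 -m jog '[{"tx":-32,"ty":41,"tz":-2,"az":0.169},{"tx":-25,"ty":45,"tz":-2,"az":0.169},{"tx":-17,"ty":49,"tz":-2,"az":0.169},{"tx":-8,"ty":51,"tz":-2,"az":0.169},{"tx":0,"ty":52,"tz":-2,"az":0.169}]'
python3 - <<'E'
from h import *
c=cap("wrist"); save(c,"w1.png")
for n,z in dict(spanner_jaw=0,spanner_grip=4,spanner_rest=4).items():
    for r in place_of(n,"wrist")[:3]: print(n,np.round(r["conf"],2),np.round(r["centre"]),atz(c,r["centre"],z).round(1))
to(494,-243,240,0.2); print(sense()["joints"],sense()["time_s"])
E
```

```text
az -0.611 (j6 -0.22)  t [-134.8 -766.4  -31. ] curyaw 2.731 tcp [209.7 481.3 209. ] tilt [ 0.  0. -1.]
[ 9.36612735e-01  3.12897811e-01  1.49768753e+00  4.45339229e-06
  1.33099456e+00 -2.23395434e-01] 1.4schema error: expected keys tx, ty, tz, ax, ay, az, jaw
schema error: expected keys tx, ty, tz, ax, ay, az, jaw
schema error: expected keys tx, ty, tz, ax, ay, az, jaw
```

View pics/w1.png

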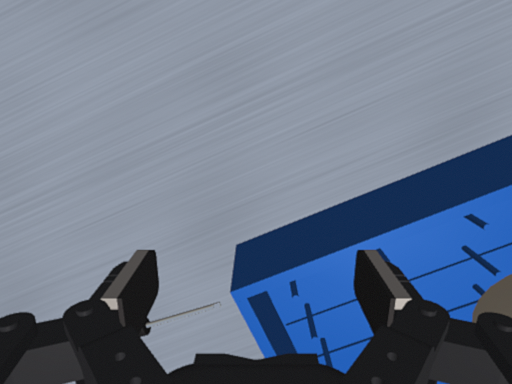

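The move was refused because every key is required, so this picture only shows the start pose (blue rack at right). Retyping the rows with all keys.

```bash
python3 -m jog '[{"tx":-37,"ty":-37,"tz":-2,"ax":0,"ay":0,"az":0.169,"jaw":-1},{"tx":-42,"ty":-30,"tz":-2,"ax":0,"ay":0,"az":0.169,"jaw":-1},{"tx":-47,"ty":-22,"tz":-2,"ax":0,"ay":0,"az":0.169,"jaw":-1},{"tx":-50,"ty":-14,"tz":-2,"ax":0,"ay":0,"az":0.169,"jaw":-1},{"tx":-52,"ty":-6,"tz":-2,"ax":0,"ay":0,"az":0.169,"jaw":-1}]'
python3 -m jog '[{"tx":-52,"ty":3,"tz":-2,"ax":0,"ay":0,"az":0.169,"jaw":-1},{"tx":-51,"ty":12,"tz":-2,"ax":0,"ay":0,"az":0.169,"jaw":-1},{"tx":-48,"ty":20,"tz":-2,"ax":0,"ay":0,"az":0.169,"jaw":-1},{"tx":-44,"ty":28,"tz":-2,"ax":0,"ay":0,"az":0.169,"jaw":-1},{"tx":-39,"ty":35,"tz":-2,"ax":0,"ay":0,"az":0.169,"jaw":-1}]'
python3 -m jog '[{"tx":-32,"ty":41,"tz":-2,"ax":0,"ay":0,"az":0.169,"jaw":-1},{"tx":-25,"ty":45,"tz":-2,"ax":0,"ay":0,"az":0.169,"jaw":-1},{"tx":-17,"ty":49,"tz":-2,"ax":0,"ay":0,"az":0.169,"jaw":-1},{"tx":-8,"ty":51,"tz":-2,"ax":0,"ay":0,"az":0.169,"jaw":-1},{"tx":0,"ty":52,"tz":-2,"ax":0,"ay":0,"az":0.169,"jaw":-1}]'
python3 - <<'E'
from h import *
c=cap("wrist"); save(c,"w2.png")
for n,z in dict(spanner_jaw=0,spanner_grip=4,spanner_rest=4).items():
    for r in place_of(n,"wrist")[:3]: print(n,np.round(r["conf"],2),np.round(r["centre"]),atz(c,r["centre"],z).round(1))
to(494,-243,240,0.2); print(sense()["joints"],sense()["time_s"])
E
```

```text
time_s: 2.02
eef_pos: [305.5, 237.9, 219.2]
ee_rot: [0.0, 0.59, 0.808, 0.0]
force: [0.7, 0.3, -0.1]
grip_width: 1.003
grip_force: 0.0
time_s: 2.65
eef_pos: [400.7, -5.5, 229.3]
ee_rot: [0.0, 0.869, 0.495, 0.0]
force: [0.7, 1.1, -0.7]
grip_width: 1.001
grip_force: 0.0
time_s: 3.28
eef_pos: [494.6, -246.7, 239.1]
ee_rot: [0.0, 0.995, 0.095, 0.0]
force: [0.3, 0.2, -0.3]
grip_width: 1.001
grip_force: 0.0
spanner_jaw 0.97 [258. 295.] [ 295.  -287.6    0. ]
spanner_jaw 0.57 [252. 200.] [ 430.2 -254.4    0. ]
spanner_grip 0.75 [248. 155.] [ 487.3 -237.7    4. ]
spanner_grip 0.67 [297. 302.] [ 297.5 -342.1    4. ]
spanner_grip 0.58 [ 29. 201.] [377.3  21.2   4. ]
spanner_rest 0.82 [ 59. 175.] [418.5 -15.    4. ]
spanner_rest 0.81 [252. 103.] [ 547.7 -231.7    4. ]
spanner_rest 0.59 [337. 303.] [ 306.1 -397.3    4. ]
az -0.004 (j6 0.70)  t [ 0.4 -2.3 -1.5] curyaw 0.196 tcp [ 494.1 -245.4  238.5] tilt [-0.001  0.001 -1.   ]
[-6.73435021e-01  3.53758808e-01  1.36442596e+00  1.42233134e-04
  1.42446207e+00  7.01639285e-01] 3.475
```

View pics/w2.png

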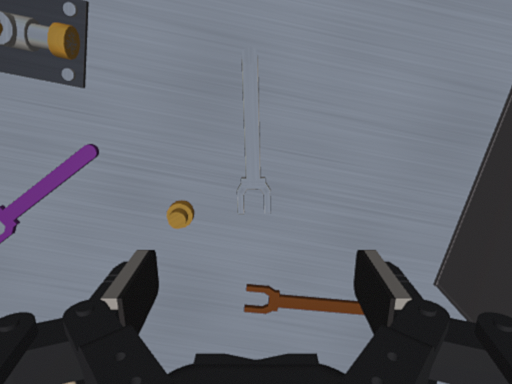

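The view shows the spanner's handle running from (250,50) to its jaws at (253,205). That agrees with the networks: jaw (430,-254), yaw 0.19. Descending to the grip.

```bash
python3 -c "
from h import *
to(491,-242.6,2,0.19)"
```

```text
az 0.006 (j6 0.70)  t [ -2.3  -3.1 236.5] curyaw 0.196 tcp [ 494.1 -245.4  238.5] tilt [-0.001  0.001 -1.   ]
```

```bash
python3 -m jog '[{"tx":-2.3,"ty":-3,"tz":60,"ax":0,"ay":0,"az":0.006,"jaw":-0.4},{"tx":0,"ty":0,"tz":60,"ax":0,"ay":0,"az":0,"jaw":-0.4},{"tx":0,"ty":0,"tz":60,"ax":0,"ay":0,"az":0,"jaw":-0.4},{"tx":0,"ty":0,"tz":45,"ax":0,"ay":0,"az":0,"jaw":-0.4},{"tx":0,"ty":0,"tz":10,"ax":0,"ay":0,"az":0,"jaw":-0.4}]' 60
python3 -m jog '[{"tx":0,"ty":0,"tz":0,"ax":0,"ay":0,"az":0,"jaw":-0.4},{"tx":0,"ty":0,"tz":0,"ax":0,"ay":0,"az":0,"jaw":0.9},{"tx":0,"ty":0,"tz":0,"ax":0,"ay":0,"az":0,"jaw":0.9},{"tx":0,"ty":0,"tz":0,"ax":0,"ay":0,"az":0,"jaw":0.9}]' 60
```

```text
time_s: 4.1
eef_pos: [490.2, -240.7, 2.4]
ee_rot: [-0.002, 0.995, 0.096, -0.002]
force: [0.7, -0.2, 0.6]
grip_width: 0.702
grip_force: 0.0
time_s: 4.6
eef_pos: [491.6, -242.8, 4.7]
ee_rot: [0.0, 0.995, 0.095, 0.0]
force: [-0.1, -0.2, -0.1]
grip_width: 0.067
grip_force: 0.0
```

The fingers closed above the thin handle, so the tips are too high. Reopening and going lower in small steps.

```bash
python3 -m jog '[{"tx":0,"ty":0,"tz":-6,"ax":0,"ay":0,"az":0,"jaw":0.3},{"tx":0,"ty":0,"tz":0,"ax":0,"ay":0,"az":0,"jaw":0.3},{"tx":0,"ty":0,"tz":6,"ax":0,"ay":0,"az":0,"jaw":0.3},{"tx":0,"ty":0,"tz":3,"ax":0,"ay":0,"az":0,"jaw":0.3},{"tx":0,"ty":0,"tz":0,"ax":0,"ay":0,"az":0,"jaw":0.3}]' 60
python3 -m jog '[{"tx":0,"ty":0,"tz":2,"ax":0,"ay":0,"az":0,"jaw":0.3},{"tx":0,"ty":0,"tz":0,"ax":0,"ay":0,"az":0,"jaw":0.3}]'
python3 -c "
from h import *
to(491,-242.6,2,0.19)"
```

```text
time_s: 5.22
eef_pos: [491.1, -242.4, 0.5]
ee_rot: [-0.0, 0.995, 0.095, -0.0]
force: [-1.1, -0.1, 0.3]
grip_width: 0.348
grip_force: 0.0
time_s: 5.48
eef_pos: [491.3, -242.5, -1.1]
ee_rot: [-0.0, 0.996, 0.095, -0.0]
force: [-0.1, 0.0, 0.5]
grip_width: 0.347
grip_force: 0.0
az -0.000 (j6 0.71)  t [-0.3  0.  -3.1] curyaw 0.190 tcp [ 491.3 -242.5   -1.1] tilt [-0.  0. -1.]
```

```bash
python3 -m jog '[{"tx":0,"ty":0,"tz":0,"ax":0,"ay":0,"az":0,"jaw":0.9},{"tx":0,"ty":0,"tz":0,"ax":0,"ay":0,"az":0,"jaw":0.9},{"tx":0,"ty":0,"tz":0,"ax":0,"ay":0,"az":0,"jaw":0.9}]' 60
```

```text
time_s: 5.85
eef_pos: [491.4, -242.6, -0.9]
ee_rot: [0.0, 0.995, 0.095, 0.0]
force: [-0.1, -0.9, -0.7]
grip_width: 0.054
grip_force: 0.0
```

Run:
```python
from h import *
c=cap("wrist"); save(c,"w3.png")
```

```text
(no output)
```

View pics/w3.png

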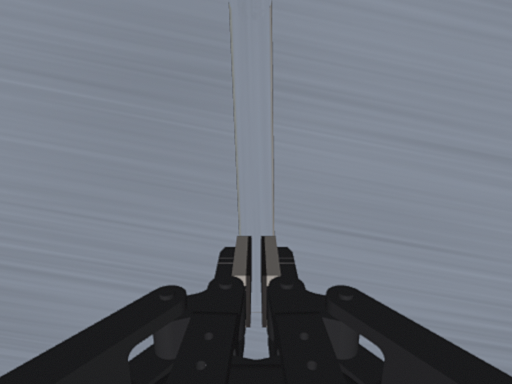

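The fingers are centred on the handle (column 256) but still above it. I open and feel downwards for the surface.

```bash
python3 -m jog '[{"tx":0,"ty":0,"tz":-3,"ax":0,"ay":0,"az":0,"jaw":0.3},{"tx":0,"ty":0,"tz":0,"ax":0,"ay":0,"az":0,"jaw":0.3},{"tx":0,"ty":0,"tz":3,"ax":0,"ay":0,"az":0,"jaw":0.3},{"tx":0,"ty":0,"tz":3,"ax":0,"ay":0,"az":0,"jaw":0.3},{"tx":0,"ty":0,"tz":0,"ax":0,"ay":0,"az":0,"jaw":0.3}]' 60
python3 -m jog '[{"tx":0,"ty":0,"tz":2,"ax":0,"ay":0,"az":0,"jaw":0.3},{"tx":0,"ty":0,"tz":0,"ax":0,"ay":0,"az":0,"jaw":0.3}]'
python3 -m jog '[{"tx":0,"ty":0,"tz":2,"ax":0,"ay":0,"az":0,"jaw":0.3},{"tx":0,"ty":0,"tz":0,"ax":0,"ay":0,"az":0,"jaw":0.3}]'
```

```text
time_s: 6.52
eef_pos: [491.1, -242.4, -4.4]
ee_rot: [-0.0, 0.996, 0.095, -0.0]
force: [-0.6, -0.2, 0.5]
grip_width: 0.348
grip_force: 0.0
time_s: 6.78
eef_pos: [491.3, -242.5, -6.2]
ee_rot: [-0.0, 0.996, 0.095, -0.0]
force: [0.6, 0.1, 0.7]
grip_width: 0.35
grip_force: 0.0
time_s: 7.02
eef_pos: [491.3, -242.5, -8.2]
ee_rot: [-0.0, 0.995, 0.095, -0.0]
force: [-0.5, 0.9, -0.4]
grip_width: 0.35
grip_force: 0.0
```

```bash
python3 -m jog '[{"tx":0,"ty":0,"tz":0,"ax":0,"ay":0,"az":0,"jaw":0.7},{"tx":0,"ty":0,"tz":0,"ax":0,"ay":0,"az":0,"jaw":0.7},{"tx":0,"ty":0,"tz":0,"ax":0,"ay":0,"az":0,"jaw":0.7}]' 60
```

```text
time_s: 7.4
eef_pos: [491.4, -242.6, -8.0]
ee_rot: [0.0, 0.995, 0.095, 0.0]
force: [0.1, -0.9, -0.0]
grip_width: 0.149
grip_force: 0.0
```

Run:
```python
from h import *
c=cap("top")
for p in [(300,260),(322,260),(280,200),(400,300),(240,330)]: print("top",atdepth(c,p).round(1))
c=cap("wrist"); T=tool()
for p in [(100,100),(252,100),(252,200),(252,225),(400,100),(243,250),(270,250),(100,200)]: print(p,atdepth(c,p).round(1), c["depth"][p[1],p[0]].round(1))
print(np.array(c["mount"]).round(2).tolist(), sense()["wrist_torque"])
```

```text
top [ 356.7 -119.8  523.6]
top [ 354.8 -167.9  487.4]
top [ 5.280e+02 -1.136e+02  3.000e-01]
top [ 2.176e+02 -4.655e+02 -1.000e-01]
top [139.4  17.5  -2.9]
(100, 100) [ 5.442e+02 -1.603e+02  2.000e-01] 151.8
(252, 100) [ 557.5 -227.7    9.3] 143.0
(252, 200) [ 512.9 -236.1    8. ] 157.7
(252, 225) [ 500.6 -238.4    8.2] 161.1
(400, 100) [ 569.7 -293.     0.6] 151.4
(243, 250) [ 486.5 -236.5    7.7] 165.6
(270, 250) [ 496.6 -247.4   22.9] 148.7
(100, 200) [ 4.962e+02 -1.629e+02  1.000e-01] 165.9
[[0.0, 0.96, 0.29, 73.29], [1.0, -0.0, -0.0, -0.55], [-0.0, 0.29, -0.96, -165.22], [0.0, 0.0, 0.0, 1.0]] [0.00772841 0.02821537 0.03467632]
```

Run:
```python
from h import *
c=cap("wrist"); save(c,"w4.png",(180,190,330,340),4); T=np.linalg.inv(tool())
for v in range(226,300,6):
    print(v,[ (u,(T@np.append(atdepth(c,(u,v)),1))[:3].round(0).astype(int).tolist()) for u in (225,235,240,244,268,272,277,285)])
```

```text
226 [(225, [6, -16, -9]), (235, [5, -11, -7]), (240, [10, -8, -17]), (244, [9, -6, -16]), (268, [10, 5, -17]), (272, [9, 7, -16]), (277, [6, 10, -9]), (285, [6, 14, -9])]
232 [(225, [3, -16, -8]), (235, [2, -11, -7]), (240, [7, -8, -17]), (244, [6, -6, -16]), (268, [5, 5, -15]), (272, [7, 7, -17]), (277, [3, 10, -8]), (285, [3, 14, -9])]
238 [(225, [-1, -16, -8]), (235, [9, -10, -30]), (240, [9, -8, -28]), (244, [3, -6, -16]), (268, [3, 5, -17]), (272, [9, 7, -29]), (277, [9, 9, -29]), (285, [0, 14, -9])]
244 [(225, [-4, -16, -8]), (235, [9, -9, -35]), (240, [9, -7, -35]), (244, [0, -6, -17]), (268, [1, 5, -18]), (272, [9, 6, -35]), (277, [9, 8, -36]), (285, [8, 12, -33])]
250 [(225, [9, -13, -39]), (235, [9, -9, -40]), (240, [9, -7, -40]), (244, [-3, -6, -16]), (268, [-3, 5, -16]), (272, [8, 6, -39]), (277, [9, 8, -40]), (285, [10, 11, -42])]
256 [(225, [8, -13, -44]), (235, [9, -9, -46]), (240, [6, -7, -39]), (244, [-7, -6, -15]), (268, [-6, 5, -17]), (272, [9, 6, -46]), (277, [9, 8, -46]), (285, [9, 11, -45])]
262 [(225, [9, -12, -50]), (235, [9, -8, -50]), (240, [4, -7, -41]), (2
[... 467 characters left out ...]
[11, -11, -66]), (235, [7, -8, -60]), (240, [-3, -7, -44]), (244, [-21, -6, -15]), (268, [-20, 6, -16]), (272, [1, 6, -50]), (277, [7, 7, -59]), (285, [10, 9, -65])]
286 [(225, [10, -11, -67]), (235, [5, -8, -60]), (240, [-5, -7, -45]), (244, [-23, -6, -16]), (268, [-24, 6, -16]), (272, [-1, 6, -51]), (277, [6, 7, -61]), (285, [10, 9, -68])]
292 [(225, [10, -10, -72]), (235, [2, -8, -60]), (240, [-8, -7, -45]), (244, [-27, -7, -16]), (268, [-27, 6, -16]), (272, [-3, 6, -52]), (277, [3, 7, -60]), (285, [10, 9, -72])]
298 [(225, [11, -10, -76]), (235, [0, -8, -60]), (240, [-10, -7, -46]), (244, [-31, -7, -16]), (268, [-31, 6, -16]), (272, [-5, 6, -53]), (277, [0, 7, -59]), (285, [10, 9, -74])]
```

View pics/w4.png

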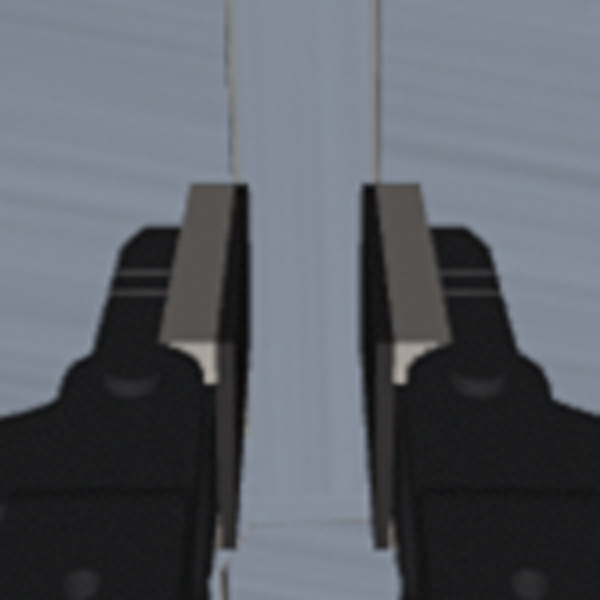

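The depth picture shows the pad tips about 27 mm behind the nominal TCP, at a true height of about 19 mm. I go down the missing distance, checking force.

```bash
python3 -m jog '[{"tx":0,"ty":0,"tz":0,"ax":0,"ay":0,"az":0,"jaw":0.3},{"tx":0,"ty":0,"tz":0,"ax":0,"ay":0,"az":0,"jaw":0.3},{"tx":0,"ty":0,"tz":7,"ax":0,"ay":0,"az":0,"jaw":0.3},{"tx":0,"ty":0,"tz":4,"ax":0,"ay":0,"az":0,"jaw":0.3},{"tx":0,"ty":0,"tz":0,"ax":0,"ay":0,"az":0,"jaw":0.3}]' 60
python3 -m jog '[{"tx":0,"ty":0,"tz":3,"ax":0,"ay":0,"az":0,"jaw":0.3},{"tx":0,"ty":0,"tz":2,"ax":0,"ay":0,"az":0,"jaw":0.3},{"tx":0,"ty":0,"tz":0,"ax":0,"ay":0,"az":0,"jaw":0.3}]'
python3 -m jog '[{"tx":0,"ty":0,"tz":0,"ax":0,"ay":0,"az":0,"jaw":0.9},{"tx":0,"ty":0,"tz":0,"ax":0,"ay":0,"az":0,"jaw":0.9},{"tx":0,"ty":0,"tz":0,"ax":0,"ay":0,"az":0,"jaw":0.9}]' 60
```

```text
time_s: 8.18
eef_pos: [491.1, -242.4, -19.5]
ee_rot: [-0.0, 0.996, 0.095, -0.0]
force: [-0.5, -0.3, 0.0]
grip_width: 0.354
grip_force: 0.0
time_s: 8.55
eef_pos: [491.5, -242.7, -22.7]
ee_rot: [0.0, 0.995, 0.095, 0.0]
force: [-4.6, 3.7, 14.8]
grip_width: 0.345
grip_force: 7.3
time_s: 8.93
eef_pos: [492.4, -243.3, -21.9]
ee_rot: [0.001, 0.995, 0.095, 0.001]
force: [-2.5, 2.0, 18.6]
grip_width: 0.19
grip_force: 62.1
```

Gripped: width 0.19, 62 N. The tips sit about 22 mm above the reported TCP z. Lifting, then going to a hover beside the regulator.

```bash
python3 -m jog '[{"tx":0,"ty":0,"tz":-20,"ax":0,"ay":0,"az":0,"jaw":0.9},{"tx":0,"ty":0,"tz":-50,"ax":0,"ay":0,"az":0,"jaw":0.9},{"tx":0,"ty":0,"tz":-60,"ax":0,"ay":0,"az":0,"jaw":0.9},{"tx":0,"ty":0,"tz":-60,"ax":0,"ay":0,"az":0,"jaw":0.9},{"tx":0,"ty":0,"tz":-40,"ax":0,"ay":0,"az":0,"jaw":0.9}]' 80
python3 -c "
from h import *
plan(490,170,230,1.54,10)"
```

```text
time_s: 9.55
eef_pos: [491.5, -242.6, 208.7]
ee_rot: [0.001, 0.995, 0.095, 0.001]
force: [0.2, -0.6, -1.9]
grip_width: 0.176
grip_force: 78.5
{"tx":7.6,"ty":-40.5,"tz":-2.2,"az":-0.154},{"tx":13.8,"ty":-38.9,"tz":-2.2,"az":-0.154},{"tx":19.6,"ty":-36.3,"tz":-2.2,"az":-0.154},{"tx":24.9,"ty":-32.9,"tz":-2.2,"az":-0.154},{"tx":29.7,"ty":-28.7,"tz":-2.1,"az":-0.154},
{"tx":33.7,"ty":-23.8,"tz":-2.1,"az":-0.154},{"tx":37.0,"ty":-18.3,"tz":-2.1,"az":-0.154},{"tx":39.3,"ty":-12.5,"tz":-2.1,"az":-0.154},{"tx":40.8,"ty":-6.3,"tz":-2.1,"az":-0.154},{"tx":41.3,"ty":0.1,"tz":-2.1,"az":-0.154},
```

```bash
python3 -m jog '[{"tx":8,"ty":-40,"tz":-2,"ax":0,"ay":0,"az":-0.154,"jaw":0.9},{"tx":14,"ty":-39,"tz":-2,"ax":0,"ay":0,"az":-0.154,"jaw":0.9},{"tx":20,"ty":-36,"tz":-2,"ax":0,"ay":0,"az":-0.154,"jaw":0.9},{"tx":25,"ty":-33,"tz":-2,"ax":0,"ay":0,"az":-0.154,"jaw":0.9},{"tx":30,"ty":-29,"tz":-2,"ax":0,"ay":0,"az":-0.154,"jaw":0.9}]'
python3 -m jog '[{"tx":34,"ty":-24,"tz":-2,"ax":0,"ay":0,"az":-0.154,"jaw":0.9},{"tx":37,"ty":-18,"tz":-2,"ax":0,"ay":0,"az":-0.154,"jaw":0.9},{"tx":39,"ty":-12,"tz":-2,"ax":0,"ay":0,"az":-0.154,"jaw":0.9},{"tx":41,"ty":-6,"tz":-2,"ax":0,"ay":0,"az":-0.154,"jaw":0.9},{"tx":41,"ty":0,"tz":-2,"ax":0,"ay":0,"az":-0.154,"jaw":0.9}]'
python3 - <<'E'
from h import *
c=cap("wrist"); save(c,"w5.png",k=1.5); np.savez("w5.npz",color=c["color"],depth=c["depth"],w=c["w"],k=[c["fx"],c["fy"],c["cx"],c["cy"]])
for n,z in dict(barrel_seat=94,lock_ring=72,riser=0,gauge=0,spanner_jaw=252,spanner_rest=252).items():
    for r in place_of(n,"wrist")[:2]: print(n,np.round(r["conf"],2),np.round(r["centre"]),atz(c,r["centre"],z).round(1))
to(490,170,230,1.73); print(sense()["joints"],sense()["time_s"])
E
```

```text
time_s: 10.18
eef_pos: [491.5, -34.7, 215.8]
ee_rot: [-0.0, 0.886, 0.464, -0.0]
force: [0.3, -0.5, -1.7]
grip_width: 0.178
grip_force: 78.5
time_s: 10.8
eef_pos: [491.6, 171.3, 225.7]
ee_rot: [-0.0, 0.647, 0.763, -0.0]
force: [0.7, 0.1, -2.8]
grip_width: 0.176
grip_force: 78.5
barrel_seat 0.65 [337. 218.] [573.  140.8  94. ]
lock_ring 0.6 [334. 210.] [574.6 140.2  72. ]
riser 0.97 [341.  93.] [572.5 254.4   0. ]
riser 0.68 [144.  44.] [351.5 268.9   0. ]
spanner_jaw 0.84 [116. 216.] [425.5 181.2 252. ]
spanner_rest 0.83 [179. 282.] [456.1 152.9 252. ]
spanner_rest 0.64 [252. 256.] [488. 172. 252.]
az -0.002 (j6 -0.05)  t [ 1.2 -1.8 -4.2] curyaw 1.728 tcp [492.  169.1 225.8] tilt [-0. -0. -1.]
[ 1.05763601e-01  2.90545542e-01  1.48333696e+00 -1.84681914e-04
  1.36811191e+00 -5.12974268e-02] 11.15
```

View pics/w5.png

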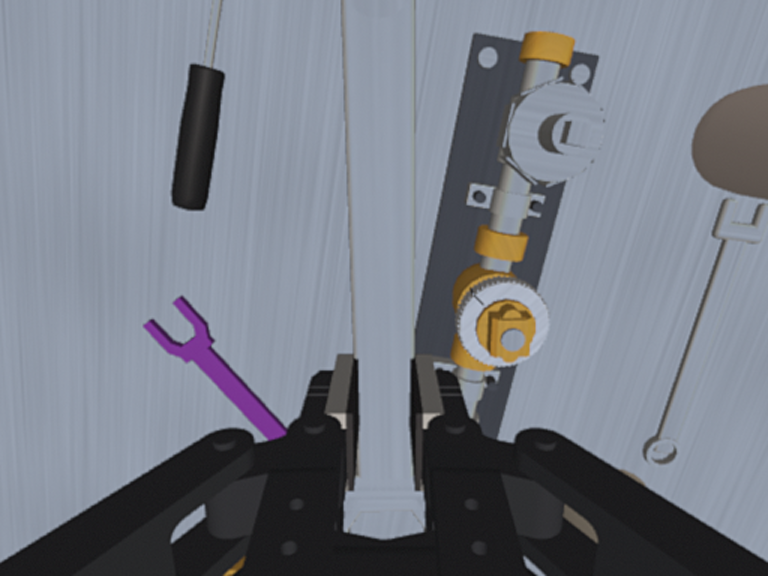

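The picture shows the regulator with its ring, scribed line and square-sided barrel at (512,335), and the riser nut at (560,135). I measure them from depth.

Run:
```python
from h import *
f=np.load("w5.npz"); c=dict(zip(["fx","fy","cx","cy"],f["k"])); c.update(color=f["color"],depth=f["depth"],w=f["w"])
v,u=np.mgrid[0:384,0:512]; d=f["depth"]
q=np.stack([(u-c["cx"])/c["fx"]*d,-(v-c["cy"])/c["fy"]*d,-d],-1)
P=q@c["w"][:3,:3].T+c["w"][:3,3]
x,y,z=P[...,0],P[...,1],P[...,2]
def rep(n,m):
    p=P[m]; 
    if len(p)<5: print(n,len(p)); return
    (cc,r)=cv2.minEnclosingCircle(p[:,:2].astype(np.float32)); rect=cv2.minAreaRect(p[:,:2].astype(np.float32))
    print(n,len(p),"mean",p.mean(0).round(1),"circ",np.round(cc,1),round(r,1),"rect",np.round(rect[0],1),np.round(rect[1],1),round(rect[2],1))
reg=(d>0)&(np.hypot(x-575,y-140)<45); ris=(d>0)&(np.hypot(x-577,y-257)<45)
h,e=np.histogram(z[reg],bins=np.arange(60,120,2)); print(dict(zip(e[:-1].astype(int).tolist(),h.tolist())))
h,e=np.histogram(z[ris],bins=np.arange(80,136,2)); print(dict(zip(e[:-1].astype(int).tolist(),h.tolist())))
rep("ring",reg&(abs(z-87.8)<2)); rep("bartop",reg&(z>109.5)); rep("barshould",reg&(abs(z-106)<2)); rep("bar",reg&(z>99)); rep("collar",reg&(abs(z-94)<2))
rep("nut",ris&(abs(z-94)<2)); rep("risertop",ris&(abs(z-120)<1.5)); rep("plug",ris&(z>127))
save(c,"barrel.png",(295,175,385,255),7)
for n in [(326,196)]: print(atz(c,n,87.8))
```

```text
{60: 4, 62: 0, 64: 0, 66: 0, 68: 0, 70: 0, 72: 4, 74: 28, 76: 33, 78: 42, 80: 47, 82: 43, 84: 59, 86: 598, 88: 779, 90: 32, 92: 117, 94: 220, 96: 29, 98: 30, 100: 31, 102: 32, 104: 72, 106: 171, 108: 315, 110: 171, 112: 80, 114: 0, 116: 0}
{80: 27, 82: 42, 84: 34, 86: 43, 88: 60, 90: 198, 92: 810, 94: 1658, 96: 44, 98: 23, 100: 15, 102: 18, 104: 18, 106: 19, 108: 22, 110: 23, 112: 15, 114: 19, 116: 25, 118: 116, 120: 219, 122: 19, 124: 16, 126: 14, 128: 92, 130: 153, 132: 2}
ring 1375 mean [569.7 143.8  88.1] circ [572.7 139.5] 29.9 rect [573.  139.4] [58.9 58.4] 4.6
bartop 333 mean [572.4 139.7 111.1] circ [573.3 138.6] 14.1 rect [572.6 139.7] [20.1 24.7] 10.2
barshould 243 mean [570.2 142.1 106.4] circ [572.8 139.5] 17.1 rect [572.7 139.5] [24.3 34.2] 10.6
bar 890 mean [571.  141.2 108.4] circ [572.8 139.6] 17.3 rect [572.5 139.6] [24.5 34.5] 10.0
collar 337 mean [566.7 144.2  94.3] circ [572.4 139.3] 19.0 rect [571.3 142.2] [37.4 31.4] 23.5
nut 2468 mean [570.2 259.6  94.3] circ [572.2 259.6] 29.1 rect [572.9 259.6] [56.2 54.2] 29.3
risertop 316 mean [570.4 258.9 120.2] circ [572.6 259.3] 10.7 rect [572.7 259.2] [20.6 20.8] 65.9
plug 256 mean [572.4 259.3 130.1] circ [572.9 259.2] 7.8 rect [572.7 259.3] [11.7 11. ] 0.2
[559.12137602 158.48919033  87.8       ]
```

View pics/barrel.png

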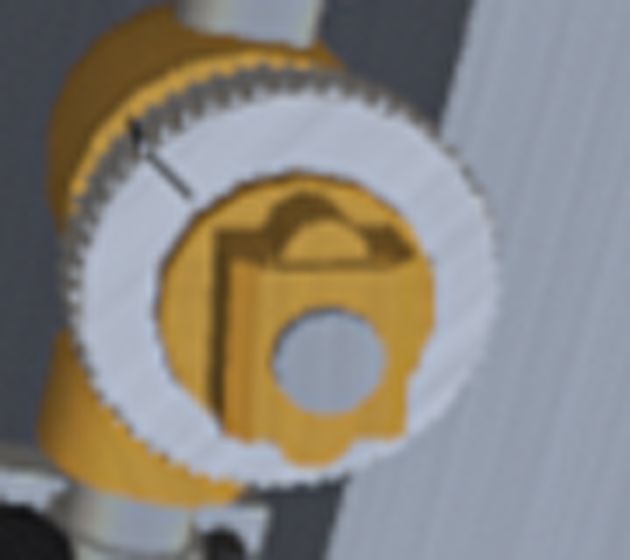

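Run:
```python
from h import *
f=np.load("w5.npz"); k=f["k"]; d=f["depth"]; v,u=np.mgrid[0:384,0:512]
c=capture("wrist"); M=np.array(c["mount"])
q=np.stack([(u-k[2])/k[0]*d,-(v-k[3])/k[1]*d,-d],-1); P=q@M[:3,:3].T+M[:3,3]
m=(d>0)&(abs(P[...,2]+30)<6)&(abs(P[...,1])<30)
for a in list(range(-72,-10,5))+list(range(0,100,15)):
    s=m&(abs(P[...,0]-a)<1.5); p=P[s]
    if len(p): print(a,len(p),p[:,1].min().round(1),p[:,1].max().round(1),p[:,2].mean().round(1))
```

```text
-52 7 -15.2 11.3 -28.4
-47 50 -15.1 11.0 -30.2
-42 227 -15.1 10.9 -30.2
-37 278 -14.4 10.3 -30.3
-32 211 -11.4 7.3 -30.3
-27 194 -10.4 6.8 -30.2
-22 206 -10.3 6.2 -30.1
-17 192 -10.2 6.1 -30.1
-12 195 -9.7 5.6 -30.2
0 219 -9.7 5.6 -30.3
15 255 -11.1 6.5 -30.0
30 290 -11.2 6.3 -30.0
45 304 -11.4 6.1 -29.9
60 347 -11.9 5.8 -29.8
75 412 -12.1 5.6 -29.8
90 422 -12.0 5.7 -29.7
```

Spanner in the hand: bottom 22 mm above the TCP, yaw +0.012, jaw at tool (-62, -1.4). Barrel axis (572.7, 139.5), flats yaw 1.75. Riser (572.7, 259.3), so the handle goes on its near side.

```bash
python3 -c "
from h import *
to(562.9,200.7,130,1.753)"
```

```text
az -0.025 (j6 -0.05)  t [18.2 75.5 95.9] curyaw 1.728 tcp [492.  169.1 225.9] tilt [-0. -0. -1.]
```

```bash
python3 -m jog '[{"tx":0,"ty":0,"tz":0,"ax":0,"ay":0,"az":-0.025,"jaw":0.9},{"tx":9,"ty":38,"tz":24,"ax":0,"ay":0,"az":0,"jaw":0.9},{"tx":9,"ty":37.5,"tz":24,"ax":0,"ay":0,"az":0,"jaw":0.9},{"tx":0,"ty":0,"tz":24,"ax":0,"ay":0,"az":0,"jaw":0.9},{"tx":0,"ty":0,"tz":24,"ax":0,"ay":0,"az":0,"jaw":0.9}]'
python3 -m jog '[{"tx":0,"ty":0,"tz":0,"ax":0,"ay":0,"az":0,"jaw":0.9},{"tx":0,"ty":0,"tz":0,"ax":0,"ay":0,"az":0,"jaw":0.9}]'
python3 - <<'E'
from h import *
to(562.9,200.7,96,1.753); s=sense(); print(s["force"],s["wrist_torque"])
c=cap("wrist"); d=c["depth"]; v,u=np.mgrid[0:384,0:512]
q=np.stack([(u-c["cx"])/c["fx"]*d,-(v-c["cy"])/c["fy"]*d,-d],-1); P=q@c["w"][:3,:3].T+c["w"][:3,3]
for n,a,b in (("plug",128,133),("pipe",118,122)):
    m=(d>0)&(np.hypot(P[...,0]-573,P[...,1]-259)<13)&(P[...,2]>a)&(P[...,2]<b); 
    if m.sum()>10: print(n,m.sum(),cv2.minEnclosingCircle(P[m][:,:2].astype(np.float32)))
M=np.array(c["mount"]);Q=q@M[:3,:3].T+M[:3,3]
for a in (20,50,80):
    p=Q[(d>0)&(abs(Q[...,2]+30)<4)&(abs(Q[...,1])<25)&(abs(Q[...,0]-a)<2)]; print(a,p[:,1].min(),p[:,1].max())
E
```

```text
time_s: 11.82
eef_pos: [563.1, 201.2, 128.8]
ee_rot: [-0.0, 0.639, 0.769, -0.0]
force: [0.5, -0.2, -1.3]
grip_width: 0.177
grip_force: 78.8
time_s: 12.08
eef_pos: [563.4, 201.4, 131.2]
ee_rot: [0.001, 0.639, 0.769, 0.001]
force: [0.2, -0.3, -1.0]
grip_width: 0.178
grip_force: 78.8
az 0.002 (j6 -0.04)  t [-0.6 -0.7 35.2] curyaw 1.755 tcp [563.4 201.4 131.2] tilt [ 0.002  0.    -1.   ]
[ 0.15272008 -0.25398884 -1.00921345] [-0.03050874 -0.00385483 -0.02297293]
plug 527 ((572.6036376953125, 259.5506286621094), 7.470293998718262)
pipe 733 ((572.8760986328125, 259.4814147949219), 10.644431114196777)
20 -10.996694945373434 6.516451633052743
50 -11.712451664071786 5.9695619633173465
80 -11.881973885052835 5.982433736704315
```

```bash
python3 -m jog '[{"tx":-0.6,"ty":-0.7,"tz":25,"ax":0,"ay":0,"az":0,"jaw":0.9},{"tx":0,"ty":0,"tz":12,"ax":0,"ay":0,"az":0,"jaw":0.9},{"tx":0,"ty":0,"tz":5,"ax":0,"ay":0,"az":0,"jaw":0.9},{"tx":0,"ty":0,"tz":3,"ax":0,"ay":0,"az":0,"jaw":0.9},{"tx":0,"ty":0,"tz":0,"ax":0,"ay":0,"az":0,"jaw":0.9}]'
python3 -m jog '[{"tx":0,"ty":0,"tz":2,"ax":0,"ay":0,"az":0,"jaw":0.9},{"tx":0,"ty":0,"tz":2,"ax":0,"ay":0,"az":0,"jaw":0.9},{"tx":0,"ty":0,"tz":0,"ax":0,"ay":0,"az":0,"jaw":0.9}]'
python3 -c "
from h import *
to(562.9,200.7,72,1.753); print(sense()['wrist_torque'])"
```

```text
time_s: 12.75
eef_pos: [562.5, 200.8, 85.4]
ee_rot: [0.0, 0.639, 0.769, 0.0]
force: [0.7, 0.3, -1.0]
grip_width: 0.182
grip_force: 78.8
time_s: 13.12
eef_pos: [562.4, 200.8, 81.0]
ee_rot: [0.0, 0.639, 0.769, 0.0]
force: [1.4, 0.0, -2.3]
grip_width: 0.177
grip_force: 78.9
az 0.002 (j6 -0.04)  t [-0.2  0.5  9. ] curyaw 1.755 tcp [562.4 200.8  81. ] tilt [ 0.  0. -1.]
[ 0.06101012 -0.09963723  0.03499741]
```

The underside is past the taper with no force. Lowering onto the collar.

```bash
python3 -m jog '[{"tx":0,"ty":0,"tz":3,"ax":0,"ay":0,"az":0,"jaw":0.9},{"tx":0,"ty":0,"tz":3,"ax":0,"ay":0,"az":0,"jaw":0.9},{"tx":0,"ty":0,"tz":0,"ax":0,"ay":0,"az":0,"jaw":0.9}]'
python3 -m jog '[{"tx":0,"ty":0,"tz":2,"ax":0,"ay":0,"az":0,"jaw":0.9},{"tx":0,"ty":0,"tz":1,"ax":0,"ay":0,"az":0,"jaw":0.9},{"tx":0,"ty":0,"tz":0,"ax":0,"ay":0,"az":0,"jaw":0.9}]'
```

```text
time_s: 13.5
eef_pos: [562.3, 200.8, 74.8]
ee_rot: [-0.0, 0.639, 0.769, 0.0]
force: [1.4, 1.9, -2.3]
grip_width: 0.176
grip_force: 78.9
time_s: 13.88
eef_pos: [562.4, 200.8, 72.3]
ee_rot: [0.0, 0.639, 0.769, 0.0]
force: [-0.8, 0.6, 2.5]
grip_width: 0.175
grip_force: 79.2
```

Seated. Releasing the spanner and lifting clear, then going over the barrel.

```bash
python3 -m jog '[{"tx":0,"ty":0,"tz":0,"ax":0,"ay":0,"az":0,"jaw":0.2},{"tx":0,"ty":0,"tz":0,"ax":0,"ay":0,"az":0,"jaw":0.2},{"tx":0,"ty":0,"tz":0,"ax":0,"ay":0,"az":0,"jaw":0.2},{"tx":0,"ty":0,"tz":-20,"ax":0,"ay":0,"az":0,"jaw":0.2},{"tx":0,"ty":0,"tz":-60,"ax":0,"ay":0,"az":0,"jaw":0.2}]'
python3 -m jog '[{"tx":0,"ty":0,"tz":-30,"ax":0,"ay":0,"az":-0.155,"jaw":-0.8},{"tx":0,"ty":0,"tz":-30,"ax":0,"ay":0,"az":-0.155,"jaw":-0.8},{"tx":0,"ty":0,"tz":0,"ax":0,"ay":0,"az":-0.155,"jaw":-0.8},{"tx":0,"ty":0,"tz":0,"ax":0,"ay":0,"az":-0.155,"jaw":-0.8}]'
python3 - <<'E'
from h import *
c=cap("wrist"); save(c,"w6.png",k=1.5)
for n,z in dict(spanner_jaw=94,spanner_rest=98,riser=0,barrel_seat=94).items():
    for r in place_of(n,"wrist")[:1]: print(n,np.round(r["conf"],2),np.round(r["centre"]),atz(c,r["centre"],z).round(1))
to(573.2,139.6,110,2.375); print(sense()["joints"],sense()["time_s"])
E
```

```text
time_s: 14.5
eef_pos: [560.8, 200.4, 150.3]
ee_rot: [-0.002, 0.639, 0.769, -0.002]
force: [0.1, 0.6, 1.4]
grip_width: 0.401
grip_force: 0.0
time_s: 15.0
eef_pos: [562.3, 200.8, 212.3]
ee_rot: [0.0, 0.372, 0.928, 0.0]
force: [-0.5, 0.1, 0.4]
grip_width: 0.9
grip_force: 0.0
spanner_jaw 0.79 [19. 88.] [374.9 113.7  94. ]
spanner_rest 0.93 [ 35. 193.] [437.8  52.3  98. ]
riser 0.56 [299. 132.] [574.2 254.5   0. ]
barrel_seat 0.87 [215. 231.] [571.9 138.2  94. ]
az -0.003 (j6 -0.65)  t [-50.3 -36.5 101.9] curyaw 2.372 tcp [562.3 200.8 211.9] tilt [-0. -0. -1.]
[ 1.46903535e-01  4.72243094e-01  1.26064004e+00 -1.09478162e-05
  1.40883402e+00 -6.54126372e-01] 15.25
```

View pics/w6.png

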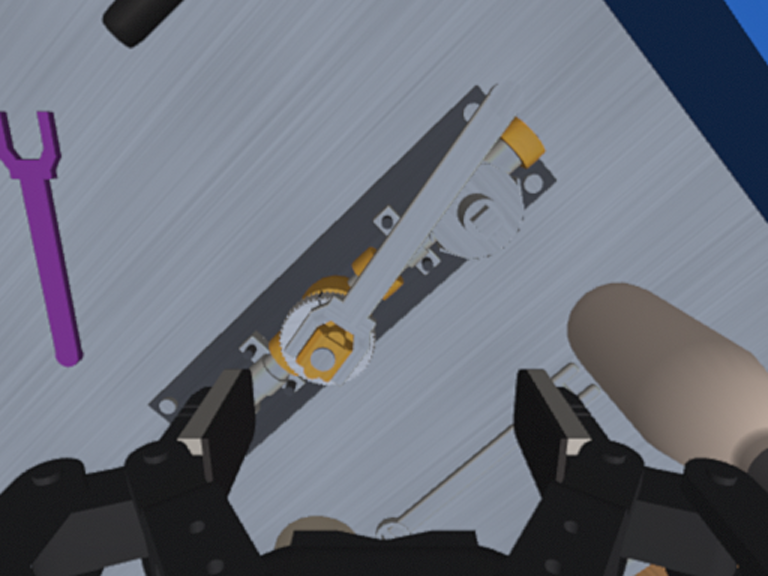

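The spanner is fitted: head over the barrel at (325,345), handle on the nut on the near side of the riser at (430,200). Moving over the ring and descending with the jaws open.

```bash
python3 -m jog '[{"tx":-25,"ty":-18,"tz":20,"ax":0,"ay":0,"az":0,"jaw":-0.8},{"tx":-25,"ty":-18.5,"tz":30,"ax":0,"ay":0,"az":0,"jaw":-0.8},{"tx":0,"ty":0,"tz":40,"ax":0,"ay":0,"az":0,"jaw":-0.8},{"tx":0,"ty":0,"tz":10,"ax":0,"ay":0,"az":0,"jaw":-0.8},{"tx":0,"ty":0,"tz":0,"ax":0,"ay":0,"az":0,"jaw":-0.8}]'
python3 - <<'E'
from h import *
to(573.2,139.6,42,2.375); print(sense()["wrist_torque"])
c=cap("wrist"); d=c["depth"]; v,u=np.mgrid[0:384,0:512]; M=np.array(c["mount"])
q=np.stack([(u-c["cx"])/c["fx"]*d,-(v-c["cy"])/c["fy"]*d,-d],-1); P=q@M[:3,:3].T+M[:3,3]
# pad inner edges
for v0 in (250,256,262,270,280): 
    r=P[v0]; L=[(u,r[u].round(0).astype(int).tolist()) for u in range(90,420,1) if d[v0,u]>0 and abs(r[u][0]-9)<4 and r[u][2]<-30]
    l=[k for k in L if k[1][1]<0]; g=[k for k in L if k[1][1]>0]; print(v0,l[-1:] ,g[:1])
E
```

```text
time_s: 15.88
eef_pos: [573.2, 140.1, 112.5]
ee_rot: [0.0, 0.374, 0.927, 0.0]
force: [0.3, 0.3, 0.5]
grip_width: 0.895
grip_force: 0.0
az -0.001 (j6 -0.76)  t [-0.4 -0.3 70.5] curyaw 2.374 tcp [573.2 140.1 112.5] tilt [ 0.  0. -1.]
[ 0.00803818 -0.05814062 -0.01299457]
250 [(167, [9, -40, -33])] [(344, [10, 36, -35])]
256 [(167, [6, -40, -34])] [(344, [7, 37, -35])]
262 [(165, [6, -39, -39])] [(346, [6, 37, -38])]
270 [(160, [6, -40, -46])] [(350, [6, 37, -45])]
280 [(156, [5, -40, -52])] [(356, [6, 37, -53])]
```

```bash
python3 -m jog '[{"tx":-0.6,"ty":0,"tz":35,"ax":0,"ay":0,"az":0,"jaw":-0.8},{"tx":0,"ty":0,"tz":20,"ax":0,"ay":0,"az":0,"jaw":-0.8},{"tx":0,"ty":0,"tz":10,"ax":0,"ay":0,"az":0,"jaw":-0.8},{"tx":0,"ty":0,"tz":6,"ax":0,"ay":0,"az":0,"jaw":-0.8},{"tx":0,"ty":0,"tz":0,"ax":0,"ay":0,"az":0,"jaw":-0.8}]' 40
python3 -m jog '[{"tx":0,"ty":0,"tz":0,"ax":0,"ay":0,"az":0,"jaw":-0.2},{"tx":0,"ty":0,"tz":0,"ax":0,"ay":0,"az":0,"jaw":-0.2},{"tx":0,"ty":0,"tz":0,"ax":0,"ay":0,"az":0,"jaw":-0.2}]' 40
python3 -c "
from h import *
to(573.2,139.6,42,2.375); s=sense(); print(s['wrist_torque'],s['force'],s['tau'][5])"
```

```text
time_s: 16.55
eef_pos: [573.8, 139.5, 41.6]
ee_rot: [0.0, 0.374, 0.927, 0.0]
force: [-0.1, 0.1, -0.3]
grip_width: 0.896
grip_force: 0.0
time_s: 16.92
eef_pos: [574.6, 140.0, 42.3]
ee_rot: [0.001, 0.374, 0.927, 0.001]
force: [2.3, 4.8, 6.4]
grip_width: 0.663
grip_force: 42.5
az -0.000 (j6 -0.76)  t [ 0.7 -1.3  0.3] curyaw 2.375 tcp [574.6 140.   42.3] tilt [ 0.004  0.001 -1.   ]
[ 0.86407522 -0.43823298  0.05160656] [2.31255276 4.84259214 6.35124601] 0.01762202417012304
```

Ring gripped (width 0.66). Raising the grip force and turning clockwise in small steps while watching the torque.

```bash
cat > s.py <<'E'
from h import *
s=sense(); A=tool()[:3,:3]; print("yaw %.3f"%np.arctan2(A[1,0],A[0,0]),"wt",np.round(s["wrist_torque"],2),"F",np.round(s["force"],1),"tau6 %.2f"%s["tau"][5],"w %.3f g %.1f"%(s["grip_width"],s["grip_force"]),"t",s["time_s"])
E
python3 -m jog '[{"tx":0,"ty":0,"tz":0,"ax":0,"ay":0,"az":0,"jaw":-0.2},{"tx":0,"ty":0,"tz":0,"ax":0,"ay":0,"az":0.05,"jaw":-0.2},{"tx":0,"ty":0,"tz":0,"ax":0,"ay":0,"az":0.05,"jaw":-0.2}]' 80 >/dev/null; python3 s.py
python3 -m jog '[{"tx":0,"ty":0,"tz":0,"ax":0,"ay":0,"az":0.05,"jaw":-0.2},{"tx":0,"ty":0,"tz":0,"ax":0,"ay":0,"az":0.05,"jaw":-0.2}]' >/dev/null; python3 s.py
python3 -m jog '[{"tx":0,"ty":0,"tz":0,"ax":0,"ay":0,"az":0.05,"jaw":-0.2},{"tx":0,"ty":0,"tz":0,"ax":0,"ay":0,"az":0.05,"jaw":-0.2}]' >/dev/null; python3 s.py
```

```text
yaw 2.274 wt [ 0.9  -0.35  0.29] F [1.5 5.2 8.9] tau6 -0.21 w 0.654 g 82.7 t 17.3
yaw 2.174 wt [ 0.92 -0.44  0.32] F [2.4 5.6 6.7] tau6 -0.22 w 0.651 g 82.7 t 17.55
yaw 2.074 wt [ 0.99 -0.46  0.25] F [2.4 6.  7.4] tau6 -0.22 w 0.653 g 82.8 t 17.8
```

```bash
python3 -m jog '[{"tx":0,"ty":0,"tz":0,"ax":0,"ay":0,"az":0.05,"jaw":-0.2},{"tx":0,"ty":0,"tz":0,"ax":0,"ay":0,"az":0.05,"jaw":-0.2}]' >/dev/null; python3 s.py
python3 -m jog '[{"tx":0,"ty":0,"tz":0,"ax":0,"ay":0,"az":0.03,"jaw":-0.2},{"tx":0,"ty":0,"tz":0,"ax":0,"ay":0,"az":0.03,"jaw":-0.2}]' >/dev/null; python3 s.py
python3 -m jog '[{"tx":0,"ty":0,"tz":0,"ax":0,"ay":0,"az":0.03,"jaw":-0.2}]' >/dev/null; python3 s.py
python3 -m jog '[{"tx":0,"ty":0,"tz":0,"ax":0,"ay":0,"az":0.03,"jaw":-0.2}]' >/dev/null; python3 s.py
```

```text
yaw 1.974 wt [ 0.94 -0.55  0.3 ] F [2.5 6.3 7.2] tau6 -0.22 w 0.650 g 82.8 t 18.05
yaw 1.915 wt [ 0.97 -0.52  0.3 ] F [3.  5.7 7. ] tau6 -0.01 w 0.651 g 82.8 t 18.3
yaw 1.885 wt [ 0.97 -0.52  0.37] F [2.6 5.6 7.3] tau6 -0.01 w 0.653 g 82.9 t 18.425
yaw 1.855 wt [ 0.95 -0.54  0.35] F [3.1 6.3 7.8] tau6 -0.01 w 0.651 g 82.9 t 18.55
```

```bash
python3 -m jog '[{"tx":0,"ty":0,"tz":0,"ax":0,"ay":0,"az":0.02,"jaw":-0.2}]' >/dev/null; python3 s.py
python3 -m jog '[{"tx":0,"ty":0,"tz":0,"ax":0,"ay":0,"az":0.02,"jaw":-0.2}]' >/dev/null; python3 s.py
```

```text
yaw 1.835 wt [ 0.95 -0.61  0.28] F [2.8 6.1 7.2] tau6 0.14 w 0.651 g 82.9 t 18.675
yaw 1.815 wt [ 1.   -0.61  0.33] F [3.  5.9 7.6] tau6 0.10 w 0.650 g 82.9 t 18.8
```

```bash
echo 'import sys; sys.exit(s["wrist_torque"][2]>0.6)' >> s.py
python3 -m jog '[{"tx":0,"ty":0,"tz":0,"ax":0,"ay":0,"az":0.03,"jaw":-0.2}]' >/dev/null; python3 s.py && python3 -m jog '[{"tx":0,"ty":0,"tz":0,"ax":0,"ay":0,"az":0.03,"jaw":-0.2}]' >/dev/null && python3 s.py && python3 -m jog '[{"tx":0,"ty":0,"tz":0,"ax":0,"ay":0,"az":0.03,"jaw":-0.2}]' >/dev/null && python3 s.py && python3 -m jog '[{"tx":0,"ty":0,"tz":0,"ax":0,"ay":0,"az":0.03,"jaw":-0.2}]' >/dev/null && python3 s.py && python3 -m jog '[{"tx":0,"ty":0,"tz":0,"ax":0,"ay":0,"az":0.03,"jaw":-0.2}]' >/dev/null && python3 s.py && python3 -m jog '[{"tx":0,"ty":0,"tz":0,"ax":0,"ay":0,"az":0.03,"jaw":-0.2}]' >/dev/null && python3 s.py
```

```text
yaw 1.785 wt [ 0.97 -0.58  0.29] F [2.9 5.9 6.3] tau6 -0.05 w 0.654 g 82.9 t 18.925False
```

```bash
sed -i 's/sys.exit(\(.*\))$/sys.exit(int(\1))/' s.py
python3 -m jog '[{"tx":0,"ty":0,"tz":0,"ax":0,"ay":0,"az":0.03,"jaw":-0.2}]' >/dev/null; python3 s.py && python3 -m jog '[{"tx":0,"ty":0,"tz":0,"ax":0,"ay":0,"az":0.03,"jaw":-0.2}]' >/dev/null && python3 s.py && python3 -m jog '[{"tx":0,"ty":0,"tz":0,"ax":0,"ay":0,"az":0.03,"jaw":-0.2}]' >/dev/null && python3 s.py && python3 -m jog '[{"tx":0,"ty":0,"tz":0,"ax":0,"ay":0,"az":0.03,"jaw":-0.2}]' >/dev/null && python3 s.py && python3 -m jog '[{"tx":0,"ty":0,"tz":0,"ax":0,"ay":0,"az":0.03,"jaw":-0.2}]' >/dev/null && python3 s.py && python3 -m jog '[{"tx":0,"ty":0,"tz":0,"ax":0,"ay":0,"az":0.03,"jaw":-0.2}]' >/dev/null && python3 s.py
```

```text
yaw 1.755 wt [ 1.01 -0.67  0.39] F [3.2 5.8 6.8] tau6 -0.01 w 0.652 g 82.9 t 19.05
yaw 1.725 wt [ 0.97 -0.6   0.35] F [3.9 6.1 5.9] tau6 -0.01 w 0.648 g 82.9 t 19.175
yaw 1.695 wt [ 1.03 -0.65  0.35] F [3.6 6.4 6.5] tau6 -0.01 w 0.654 g 82.9 t 19.3
yaw 1.665 wt [ 1.02 -0.68  0.29] F [3.9 6.1 6.8] tau6 -0.01 w 0.653 g 83.0 t 19.425
yaw 1.634 wt [ 0.99 -0.71  0.28] F [4.6 6.3 6.2] tau6 -0.01 w 0.647 g 83.0 t 19.55
yaw 1.605 wt [ 0.99 -0.72  0.36] F [5.4 5.9 6.9] tau6 -0.01 w 0.652 g 83.0 t 19.675
```

```bash
python3 -m jog '[{"tx":0,"ty":0,"tz":0,"ax":0,"ay":0,"az":0.03,"jaw":-0.2}]' >/dev/null; python3 s.py && python3 -m jog '[{"tx":0,"ty":0,"tz":0,"ax":0,"ay":0,"az":0.03,"jaw":-0.2}]' >/dev/null && python3 s.py && python3 -m jog '[{"tx":0,"ty":0,"tz":0,"ax":0,"ay":0,"az":0.03,"jaw":-0.2}]' >/dev/null && python3 s.py && python3 -m jog '[{"tx":0,"ty":0,"tz":0,"ax":0,"ay":0,"az":0.03,"jaw":-0.2}]' >/dev/null && python3 s.py && python3 -m jog '[{"tx":0,"ty":0,"tz":0,"ax":0,"ay":0,"az":0.03,"jaw":-0.2}]' >/dev/null && python3 s.py && python3 -m jog '[{"tx":0,"ty":0,"tz":0,"ax":0,"ay":0,"az":0.03,"jaw":-0.2}]' >/dev/null && python3 s.py
```

```text
yaw 1.574 wt [ 1.   -0.83  0.33] F [4.  6.9 6.2] tau6 -0.01 w 0.653 g 83.0 t 19.8
yaw 1.544 wt [ 0.99 -0.77  0.33] F [4.9 7.3 6.2] tau6 -0.01 w 0.649 g 83.0 t 19.925
yaw 1.515 wt [ 0.98 -0.8   0.29] F [4.2 5.8 6.1] tau6 -0.01 w 0.650 g 83.0 t 20.05
yaw 1.485 wt [ 1.02 -0.78  0.49] F [4.3 5.8 6.2] tau6 0.18 w 0.652 g 83.0 t 20.175
yaw 1.455 wt [ 1.03 -0.79  0.94] F [3.7 6.8 6.4] tau6 0.56 w 0.651 g 83.1 t 20.3
```

The ring came home at yaw about 1.48 and torque is now 0.94 N m, rising about 15 N m/rad. Adding a little.

```bash
python3 -m jog '[{"tx":0,"ty":0,"tz":0,"ax":0,"ay":0,"az":0.016,"jaw":-0.2}]' >/dev/null; python3 s.py
python3 -m jog '[{"tx":0,"ty":0,"tz":0,"ax":0,"ay":0,"az":0,"jaw":-0.2},{"tx":0,"ty":0,"tz":0,"ax":0,"ay":0,"az":0,"jaw":-0.2}]' >/dev/null; python3 s.py
```

```text
yaw 1.440 wt [ 1.02 -0.86  1.05] F [3.7 7.1 5.4] tau6 0.92 w 0.651 g 83.1 t 20.425
yaw 1.440 wt [ 1.07 -0.86  0.74] F [4.8 5.9 5.6] tau6 0.71 w 0.652 g 83.1 t 20.675
```

```bash
python3 -m jog '[{"tx":0,"ty":0,"tz":0,"ax":0,"ay":0,"az":0,"jaw":-0.2},{"tx":0,"ty":0,"tz":0,"ax":0,"ay":0,"az":0.015,"jaw":-0.2}]' 110 >/dev/null; python3 s.py
python3 -m jog '[{"tx":0,"ty":0,"tz":0,"ax":0,"ay":0,"az":0.015,"jaw":-0.2}]' >/dev/null; python3 s.py
```

```text
yaw 1.426 wt [ 1.03 -0.65  1.19] F [4.5 6.1 7.3] tau6 1.01 w 0.642 g 114.1 t 20.925
yaw 1.411 wt [ 1.01 -0.71  1.42] F [3.8 5.9 7.3] tau6 1.24 w 0.641 g 114.1 t 21.05
```

Peak 1.42 N m: firm, without forcing. Holding a moment, then releasing and rising.

```bash
python3 -m jog '[{"tx":0,"ty":0,"tz":0,"ax":0,"ay":0,"az":0,"jaw":-0.2},{"tx":0,"ty":0,"tz":0,"ax":0,"ay":0,"az":0,"jaw":-0.2}]' >/dev/null; python3 s.py
python3 -m jog '[{"tx":0,"ty":0,"tz":0,"ax":0,"ay":0,"az":0,"jaw":-0.8},{"tx":0,"ty":0,"tz":0,"ax":0,"ay":0,"az":0,"jaw":-0.8},{"tx":0,"ty":0,"tz":0,"ax":0,"ay":0,"az":0,"jaw":-0.8},{"tx":0,"ty":0,"tz":-20,"ax":0,"ay":0,"az":0,"jaw":-0.8},{"tx":0,"ty":0,"tz":-50,"ax":0,"ay":0,"az":0,"jaw":-0.8}]' 60
python3 -m jog '[{"tx":0,"ty":0,"tz":-50,"ax":0,"ay":0,"az":-0.12,"jaw":-0.8},{"tx":0,"ty":20,"tz":-50,"ax":0,"ay":0,"az":-0.12,"jaw":-0.8},{"tx":0,"ty":0,"tz":0,"ax":0,"ay":0,"az":0,"jaw":-0.8}]'
python3 - <<'E'
from h import *
c=cap("wrist"); save(c,"w7.png",k=1.5)
d=c["depth"]; v,u=np.mgrid[0:384,0:512]
q=np.stack([(u-c["cx"])/c["fx"]*d,-(v-c["cy"])/c["fy"]*d,-d],-1); P=q@c["w"][:3,:3].T+c["w"][:3,3]
x,y,z=P[...,0],P[...,1],P[...,2]
bar=(d>0)&(np.hypot(x-573,y-140)<25)&(z>103.8); print("bar",bar.sum(),cv2.minAreaRect(P[bar][:,:2].astype(np.float32)))
m=(d>0)&(abs(z-102)<2.5)&(y>178)&(y<230)&(abs(x-565)<40); print("handle",m.sum(),cv2.minAreaRect(P[m][:,:2].astype(np.float32)))
for yy in range(175,325,15):
    s=m|((d>0)&(abs(z-102)<2.5)&(abs(x-560)<45)); p=P[s&(abs(y-yy)<2)]; print(yy,len(p),p[:,0].min().round(1) if len(p) else 0,p[:,0].max().round(1) if len(p) else 0)
to(565,200,170,1.7); print(sense()["joints"][5])
E
```

```text
yaw 1.411 wt [ 0.96 -0.72  1.07] F [4.6 5.8 7.4] tau6 1.08 w 0.643 g 114.1 t 21.3
time_s: 21.92
eef_pos: [572.0, 139.1, 109.7]
ee_rot: [-0.002, 0.762, 0.647, -0.002]
force: [0.7, -0.4, 0.7]
grip_width: 0.901
grip_force: 0.0
time_s: 22.3
eef_pos: [595.4, 138.3, 214.7]
ee_rot: [0.003, 0.679, 0.734, 0.003]
force: [-1.0, -0.1, -1.5]
grip_width: 0.902
grip_force: 0.0
bar 10547 ((572.5083618164062, 142.83990478515625), (48.02527618408203, 38.90105438232422), 27.748384475708008)
handle 1550 ((562.1800537109375, 204.0298309326172), (18.071617126464844, 55.13764953613281), 9.213464736938477)
175 118 557.7 581.7
190 114 555.4 573.4
205 117 553.1 570.9
220 124 550.4 568.4
235 131 548.2 566.1
250 161 545.4 580.2
265 140 543.4 560.8
280 0 0 0
295 0 0 0
310 0 0 0
az -0.052 (j6 -0.04)  t [ 64.9 -20.8  41.8] curyaw 1.648 tcp [593.9 138.3 211.9] tilt [ 0.002 -0.    -1.   ]
-0.04009143554394175
```

View pics/w7.png

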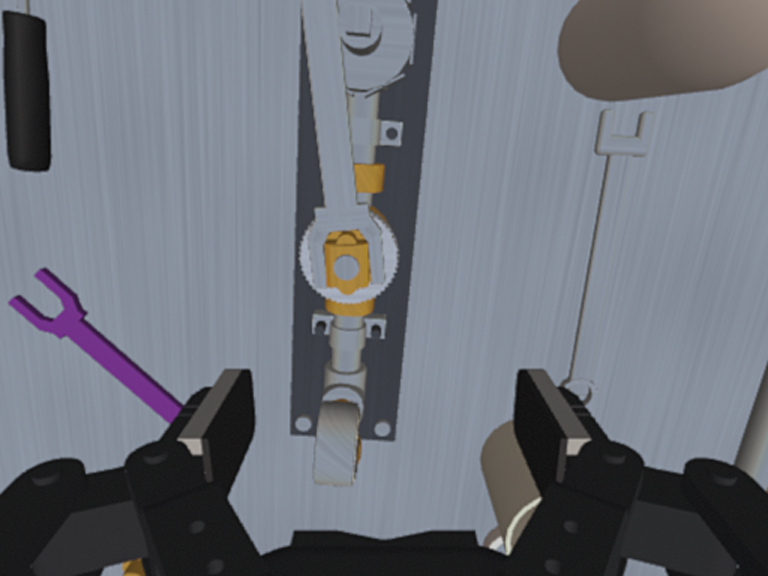

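The ring is tightened, with the handle against the riser and seated at (345,30)–(345,250). The gauge at (335,440) is untouched. Going back to the grip on the spanner.

```bash
python3 -c "
from h import *
to(563.8,201,70.5,1.733)"
```

```text
az -0.085 (j6 -0.04)  t [ 66.7 -19.9 141.3] curyaw 1.648 tcp [593.9 138.3 211.9] tilt [ 0.002 -0.    -1.   ]
```

```bash
python3 -m jog '[{"tx":0,"ty":0,"tz":0,"ax":0,"ay":0,"az":-0.085,"jaw":0},{"tx":33,"ty":-10,"tz":10,"ax":0,"ay":0,"az":0,"jaw":0},{"tx":33.7,"ty":-10,"tz":10,"ax":0,"ay":0,"az":0,"jaw":0},{"tx":0,"ty":0,"tz":40,"ax":0,"ay":0,"az":0,"jaw":0},{"tx":0,"ty":0,"tz":40,"ax":0,"ay":0,"az":0,"jaw":0}]' 40
python3 -m jog '[{"tx":0,"ty":0,"tz":20,"ax":0,"ay":0,"az":0,"jaw":0.2},{"tx":0,"ty":0,"tz":15,"ax":0,"ay":0,"az":0,"jaw":0.2},{"tx":0,"ty":0,"tz":6,"ax":0,"ay":0,"az":0,"jaw":0.2},{"tx":0,"ty":0,"tz":0,"ax":0,"ay":0,"az":0,"jaw":0.2}]'
python3 -c "
from h import *
to(563.8,201,70.5,1.733)"
```

```text
time_s: 22.98
eef_pos: [561.4, 201.3, 108.5]
ee_rot: [-0.001, 0.647, 0.762, -0.001]
force: [1.0, -0.2, -0.8]
grip_width: 0.502
grip_force: 0.0
time_s: 23.48
eef_pos: [562.8, 201.1, 70.0]
ee_rot: [-0.0, 0.647, 0.762, -0.0]
force: [-0.2, -0.6, 0.4]
grip_width: 0.402
grip_force: 0.0
az 0.001 (j6 -0.02)  t [-0.2  1.  -0.5] curyaw 1.734 tcp [562.8 201.1  70. ] tilt [-0. -0. -1.]
```

```bash
python3 -m jog '[{"tx":0,"ty":1,"tz":0,"ax":0,"ay":0,"az":0,"jaw":0.4},{"tx":0,"ty":0,"tz":0,"ax":0,"ay":0,"az":0,"jaw":0.9},{"tx":0,"ty":0,"tz":0,"ax":0,"ay":0,"az":0,"jaw":0.9},{"tx":0,"ty":0,"tz":0,"ax":0,"ay":0,"az":0,"jaw":0.9}]' 40;python3 s.py
```

```text
time_s: 23.98
eef_pos: [564.6, 201.4, 70.9]
ee_rot: [0.001, 0.647, 0.762, 0.001]
force: [1.9, 0.3, 6.4]
grip_width: 0.196
grip_force: 40.7
yaw 1.734 wt [ 0.16 -0.43  0.05] F [1.9 0.3 6.4] tau6 0.05 w 0.196 g 40.7 t 23.975
```

```bash
python3 -m jog '[{"tx":0,"ty":0,"tz":-3,"ax":0,"ay":0,"az":0,"jaw":0.9},{"tx":0,"ty":0,"tz":-3,"ax":0,"ay":0,"az":0,"jaw":0.9}]' 60;python3 s.py
python3 -m jog '[{"tx":0,"ty":0,"tz":-4,"ax":0,"ay":0,"az":0,"jaw":0.9},{"tx":0,"ty":0,"tz":-8,"ax":0,"ay":0,"az":0,"jaw":0.9},{"tx":0,"ty":0,"tz":-10,"ax":0,"ay":0,"az":0,"jaw":0.9}]';python3 s.py
```

```text
time_s: 24.22
eef_pos: [563.8, 201.3, 74.9]
ee_rot: [-0.0, 0.647, 0.762, -0.0]
force: [7.8, 2.8, -10.2]
grip_width: 0.19
grip_force: 58.9
yaw 1.734 wt [ 0.69 -1.15  0.35] F [  7.8   2.8 -10.2] tau6 0.37 w 0.190 g 58.9 t 24.225
time_s: 24.6
eef_pos: [563.0, 201.1, 97.7]
ee_rot: [-0.001, 0.647, 0.762, -0.001]
force: [-0.1, 0.7, -1.5]
grip_width: 0.187
grip_force: 59.7
yaw 1.734 wt [0.01 0.02 0.  ] F [-0.1  0.7 -1.5] tau6 -0.01 w 0.187 g 59.7 t 24.6
```

The spanner is free. Carrying it towards the robot and laying it at about (445,165), on clear board between plate and driver.

```bash
python3 -m jog '[{"tx":0,"ty":0,"tz":-30,"ax":0,"ay":0,"az":0,"jaw":0.9},{"tx":0,"ty":0,"tz":-20,"ax":0,"ay":0,"az":0,"jaw":0.9},{"tx":-5,"ty":-40,"tz":0,"ax":0,"ay":0,"az":0,"jaw":0.9},{"tx":-5,"ty":-40,"tz":0,"ax":0,"ay":0,"az":0,"jaw":0.9},{"tx":-5,"ty":-40,"tz":0,"ax":0,"ay":0,"az":0,"jaw":0.9}]'
python3 -m jog '[{"tx":0,"ty":0,"tz":50,"ax":0,"ay":0,"az":0,"jaw":0.9},{"tx":0,"ty":0,"tz":50,"ax":0,"ay":0,"az":0,"jaw":0.9},{"tx":0,"ty":0,"tz":40,"ax":0,"ay":0,"az":0,"jaw":0.9},{"tx":0,"ty":0,"tz":15,"ax":0,"ay":0,"az":0,"jaw":0.9},{"tx":0,"ty":0,"tz":0,"ax":0,"ay":0,"az":0,"jaw":0.9}]'; python3 s.py
```

```text
time_s: 25.22
eef_pos: [446.1, 166.6, 148.2]
ee_rot: [-0.0, 0.647, 0.762, -0.0]
force: [-0.5, -1.2, -1.0]
grip_width: 0.185
grip_force: 59.7
time_s: 25.85
eef_pos: [447.8, 167.0, -6.8]
ee_rot: [-0.0, 0.647, 0.762, -0.0]
force: [-0.1, 0.8, -0.8]
grip_width: 0.192
grip_force: 59.7
yaw 1.734 wt [-0.05 -0.01  0.01] F [-0.1  0.8 -0.8] tau6 0.00 w 0.192 g 59.7 t 25.85
```

```bash
python3 -m jog '[{"tx":0,"ty":0,"tz":8,"ax":0,"ay":0,"az":0,"jaw":0.9},{"tx":0,"ty":0,"tz":4,"ax":0,"ay":0,"az":0,"jaw":0.9},{"tx":0,"ty":0,"tz":0,"ax":0,"ay":0,"az":0,"jaw":0.9}]'; python3 s.py
python3 -m jog '[{"tx":0,"ty":0,"tz":2,"ax":0,"ay":0,"az":0,"jaw":0.9},{"tx":0,"ty":0,"tz":1,"ax":0,"ay":0,"az":0,"jaw":0.9},{"tx":0,"ty":0,"tz":0,"ax":0,"ay":0,"az":0,"jaw":0.9}]'; python3 s.py
```

```text
time_s: 26.22
eef_pos: [447.9, 167.0, -18.8]
ee_rot: [0.0, 0.647, 0.762, 0.0]
force: [0.2, -0.5, -1.6]
grip_width: 0.185
grip_force: 59.8
yaw 1.734 wt [-0.   -0.03 -0.  ] F [ 0.2 -0.5 -1.6] tau6 0.00 w 0.185 g 59.8 t 26.225
time_s: 26.6
eef_pos: [447.9, 167.0, -21.8]
ee_rot: [0.0, 0.647, 0.762, 0.0]
force: [-1.0, 0.1, 2.1]
grip_width: 0.181
grip_force: 61.8
yaw 1.734 wt [-0.08  0.16 -0.01] F [-1.   0.1  2.1] tau6 -0.00 w 0.181 g 61.8 t 26.6
```

Touching the board. Releasing and rising straight up.

```bash
python3 -m jog '[{"tx":0,"ty":0,"tz":0,"ax":0,"ay":0,"az":0,"jaw":0.2},{"tx":0,"ty":0,"tz":0,"ax":0,"ay":0,"az":0,"jaw":0.2},{"tx":0,"ty":0,"tz":0,"ax":0,"ay":0,"az":0,"jaw":0.2},{"tx":0,"ty":0,"tz":-20,"ax":0,"ay":0,"az":0,"jaw":0.2},{"tx":0,"ty":0,"tz":-60,"ax":0,"ay":0,"az":0,"jaw":0.2}]' >/dev/null
python3 -m jog '[{"tx":0,"ty":0,"tz":-60,"ax":0,"ay":0,"az":0,"jaw":0.2},{"tx":0,"ty":0,"tz":-60,"ax":0,"ay":0,"az":0,"jaw":0.2},{"tx":0,"ty":0,"tz":-50,"ax":0,"ay":0,"az":0,"jaw":0.2},{"tx":0,"ty":0,"tz":0,"ax":0,"ay":0,"az":0,"jaw":0.2}]'
python3 - <<'E'
from h import *
c=cap("wrist"); save(c,"w8.png"); d=c["depth"]; v,u=np.mgrid[0:384,0:512]
q=np.stack([(u-c["cx"])/c["fx"]*d,-(v-c["cy"])/c["fy"]*d,-d],-1); P=q@c["w"][:3,:3].T+c["w"][:3,3]
x,y,z=P[...,0],P[...,1],P[...,2]
m=(d>0)&(z>5)&(z<12)&(abs(x-450)<45)&(y>80)&(y<320); n,l,st,_=cv2.connectedComponentsWithStats(m.astype(np.uint8))
k=1+np.argmax(st[1:,4]); p=P[l==k]; print(len(p),p[:,2].mean(),p[:,2].std(),cv2.minAreaRect(p[:,:2].astype(np.float32)))
r=(d>0)&(np.hypot(x-573,y-140)<30); b=r&(z>104)
print("bar",b.sum(),cv2.minAreaRect(P[b][:,:2].astype(np.float32)) if b.sum()>20 else "")
print(sense()["time_s"])
E
```

```text
time_s: 27.72
eef_pos: [449.2, 167.2, 231.4]
ee_rot: [0.003, 0.647, 0.762, 0.003]
force: [0.1, 0.2, -0.6]
grip_width: 0.403
grip_force: 0.0
2711 8.409874892265712 0.8104838404088714 ((440.1292724609375, 187.04409790039062), (41.23396301269531, 193.148193359375), 11.012039184570312)
bar 781 ((572.642333984375, 139.50985717773438), (24.454023361206055, 34.946598052978516), 6.391165256500244)
27.775
```

The spanner lies flat and clear. The barrel has turned only about 0.07 rad, within its setting. Handing in.

```bash
python3 -c "
from rig import finish_job; print(finish_job())"
```

```text
the job is handed in; nothing more can be done
None
```

The job is handed in at about 28 s: the lock ring is nipped up at a peak of 1.42 N m (about 1.1 N m while holding), the barrel turned only about 0.07 rad, and the spanner lies flat on the drainboard clear of the regulator.

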